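# Hold the table-saw blade guard up

### The job

I want to lift the throat plate out of the table saw. Clear the red push stick off the saw top by laying it flat and lengthways along the top of the rip fence and letting go of it; then raise the blade guard by its orange grip to 45 degrees and keep holding it there, because it drops shut by itself: finish with the guard still in the gripper. Leave the tape measure, the offcut and the try square where they lie.

Things in the scene. Friction and masses are not known exactly. Their poses are not given: they have to be found in the camera images.
- saw: The fixed table saw: a light grey iron top, 690 x 1100 mm, 3 mm above the plywood outfeed table on which the robot stands. Origin on the surface of the top, above the blade's axis; z up, x along the blade from the hinge end of the guard to its nose (roughly away from the robot). The blade stands 40 mm out of a red throat plate, 95 mm wide and 365 mm long, flush in the top.
- guard_hinge (a point): The hinge of the blade guard, behind the blade, 85 mm above the saw top. The hinge axis is the saw's y axis (level, across the blade).
- guard_grip (a point): Centre of the orange grip on top of the blade guard's front end: a block 50 mm long (along the guard), 24 mm wide (across it) and 34 mm high. With the guard shut it lies 258 mm from the hinge along the saw's x axis and 30 mm above the hinge, so 115 mm above the saw top; the black plate under the grip, 56 mm wide, has its upper face 17 mm below this point. The guard is a clear-sided hood 56 mm wide, about 300 mm long and 100 mm high.
- guard (a joint): Angle of the blade guard in rad: 0 shut (level over the blade), growing as its nose is lifted; 0.785 is 45 degrees, stop at 1.35. It swings freely, weighs about 0.6 kg and falls shut when let go.
- fence: The rip fence: a blue steel bar with white side faces, along the saw's x axis, 700 mm long, 42 mm wide and 64 mm high, with a blue head at its far end; locked, it does not move. Origin at the centre of its underside on the saw top; x along it, z up; its flat top is 64 mm above the origin.
- stick_center (a point): The red push stick, 319 mm long, 15 mm thick, lying flat; 30 mm wide in the middle (from 57 mm on the handle side of this point to 115 mm on the notched side), 40 mm wide at both ends. The point is half-way up, near its centre of mass; x along the stick towards the notched end, z up. About 0.13 kg.
- tape: Bystander: a yellow tape measure, 72 x 36 x 67 mm, on the saw top. Origin at its underside.
- offcut: Bystander: a wooden offcut, 95 x 60 x 19 mm, lying on the saw top. Origin at its underside.
- square: Bystander: a small try square, 100 x 85 mm, 16 mm high, lying on the saw top. Origin at its underside.

How it is judged:
On the way:
1. The push stick lies flat and lengthways on top of the fence, let go and at rest, while the guard is still down (y of stick_center in the frame of fence between -0.015 and 0.015 m and x of stick_center in the frame of fence between -0.22 and 0.22 m and z of stick_center in the frame of fence between 0.066 and 0.077 m and angle between the x axis of stick_center and the x axis of fence, either way round below 0.2 rad and angle between stick_center's own z axis and vertical below 0.12 rad and contact force between stick and the fingers below 0.1 N and linear speed of stick below 0.03 m/s and value of joint guard below 0.15 rad), for 0.2 s.
At the end, for the whole second after the job is handed in: The fingers hold the guard still at 45 degrees (within 5), nothing else props it; the push stick lies untouched, flat and lengthways (within 11 degrees) along the fence top, its middle within 15 mm of the fence's centre line; tape, offcut and square lie within 20 mm of their start (value of joint guard between 0.698 and 0.873 rad and velocity of joint guard between -0.05 and 0.05 rad/s and contact force between guard and the fingers above 0.4 N and contact force between guard and stick below 0.1 N and y of stick_center in the frame of fence between -0.015 and 0.015 m and x of stick_center in the frame of fence between -0.22 and 0.22 m and z of stick_center in the frame of fence between 0.066 and 0.077 m and angle between the x axis of stick_center and the x axis of fence, either way round below 0.2 rad and angle between stick_center's own z axis and vertical below 0.12 rad and contact force between stick and the fingers below 0.1 N and linear speed of stick below 0.03 m/s and distance of each of tape, offcut, square from where it was at the start of the episode below 0.02 m); the arm keeps its last pose, push and grip.
It fails at once if a bystander (tape measure, offcut or try square) is moved more than 20 mm (distance of any of tape, offcut, square from where it was at the start of the episode above 0.02 m).
It also fails if it takes over 54 s, if anything falls off the work surface, if the arm or the gripper's body presses on something with over 40 N, if the wrist force passes 120 N, or if a joint passes its speed limit or range.

### The arm

A 7-joint arm with a two-finger parallel gripper is mounted at the origin on the work surface. World frame = base frame: x ahead of the robot, y to its left, z up, the work surface at z = 0. Lengths are in m, angles in rad, forces in N, time in s.
With the tool pointing down it reaches from about 0.35 to 0.9 m from the base axis. Payload 19.9 kg.
Tool frame: the origin (TCP) lies at the very end of the fingers, on their centre line; the grasp point (between the pads) lies 19 mm behind it (ctrl.hold_point_z is the distance from the TCP to the grasp point, in m); z points along the fingers, x is the direction in which the jaws open and shut, and the axes are right-handed (so a half turn about z gives the same grasp; the last joint's range is limited). The gripper opens to 85 mm and grips with 20 to 120 N. Pads are 22 mm wide; open, the fingers measure 114 mm over their backs; the gripper's body (76 mm by 85 mm) begins 54 mm behind the grasp point. The pads swing forward as they close: fully open they stand 13 mm farther back than shut.
Start: joints at [-1.155, 0.417, -0.01, 1.614, 0.005, 1.111, -0.053], TCP at [0.276, 0.561, 0.231] pointing down, gripper open.
Joint ranges: [-2.81, 2.81], [-0.39, 2.02], [-1.27, 1.25], [0.06, 2.57], [-1.19, 4.33], [0.19, 2], [-2.82, 2.82]. Speed limits (rad/s): [1.89, 1.89, 2.39, 2.39, 3.01, 3.01, 3.01].

### API

Orientations are given as a unit quaternion [x, y, z, w].
In Python, from station import ctrl, planner, viewer, current_time, current_q, current_dq, current_joint_efforts, current_eef_pos, current_tool_rot, current_ft_force, current_ft_torque, current_opening gives the robot as it stands. Calls block until the motion is done:
- ctrl.movep(position, orientation): joint-space move of the TCP to a pose.
- ctrl.move_straight(position, attitude=None, feed=0.15, contact_N=None): straight line of the TCP; attitude=None keeps the orientation; feed is the mean speed in m/s. With contact_N (N) it stops when the force on the tool has changed by that much, and returns True; else False.
- ctrl.set_joints(angles): joint-space move.
- ctrl.set_gripper(opening): opening from 0.0 (shut) to 1.0 (fully open); the grip force is fixed at half the most; returns when the fingers have stopped.
- ctrl.sleep(seconds).
- planner.ik(position, orientation): joint angles nearest the present ones, or None.
- viewer.camera(name): name is "side" or "top"; returns a dict with "frame" (420x560x3 uint8, blue, green, red), "range_z" (420x560 float32, m along the optical axis (not along the pixel's ray), 0 where there is no reading), "camera_matrix" (3x3 intrinsics, pixels), "R" (3x3) and "t" (3): a world point X has camera coordinates R X + t. Camera axes: x right, y down, z forward; pixel columns grow to the right and rows downward; lengths in m; the calibration is good to about 2 mm. A picture is of the moment at which its call begins.
A pose or a line that the arm cannot do raises ctrl.MotionError and nothing moves.
- ctrl.job_done(): hands the job in, once; it reports no verdict.
Trained networks look in the newest picture that a camera, given by its name, has taken for a name from the list of things; names that differ only in an ending like _2 or _b are one class to them, and where a whole thing is asked for, a point or a joint stands for the part that bears it (a point fixed in the world has none). Each returns a list of dicts, best first, with "p" (0 to 1); they miss things now and then, are a little off and sometimes report something else, mostly with a low value. They report only what shows in the picture. A call takes as long as a camera call.
- viewer.find_in(camera, label): "position" ([x, y, z] in m, in the coordinates of the camera as it stood for that picture, good to about 4 mm: the middle of the surface that is visible of it).
- viewer.outline_of(camera, label): "region" (420x560 bool, what is visible of it).
Readings, each from a call of its own:
- current_time(): time.
- current_q(): joint angles.
- current_dq(): joint speeds.
- current_joint_efforts(): joint torques, N m.
- current_eef_pos(): TCP position.
- current_tool_rot(): TCP orientation.
- current_ft_force(): force on the tool from outside, world axes, zero at the start.
- current_ft_torque(): the same for the moment, N m.
- current_opening(): opening from 0.0 (shut) to 1.0 (fully open).
Only numpy, scipy, OpenCV 4.12 (cv2) and the standard library are available. Lean on these libraries where they do the work, as an engineer would, in place of code of your own. Each camera call takes 0.05 s, during which the arm holds its last target. There are 200 camera calls.

## Working session

There is one attempt and no reset: what is moved stays moved. The work goes in short steps, each a Python script; the robot and the scene stay as the last script left them, time stands still between calls to the robot, and variables do not carry over. Pictures are saved under pics/ and viewed, about 8 in all and at most 12, crops included, and the job is handed in when it is done.

```bash
mkdir -p pics
cat > h.py <<'E'
import numpy as np, cv2
from station import *
def world(c,p): return c["R"].T@(np.asarray(p)-c["t"])
def cloud(c):
    z=c["range_z"]; v,u=np.mgrid[:420,:560]; K=c["camera_matrix"]
    P=np.stack([(u-K[0,2])/K[0,0]*z,(v-K[1,2])/K[1,1]*z,z],-1)
    return (P-c["t"])@c["R"], z>0
E
python3 - <<'E'
from h import *
for n in ["top","side"]:
    c=viewer.camera(n); cv2.imwrite(f"pics/{n}0.png",c["frame"]); np.savez(f"{n}0.npz",**c)
    W,ok=cloud(c); print(n,"campos",-c["R"].T@c["t"])
    for l in ["guard_grip","guard","fence","stick_center","tape","offcut","square"]:
        f=viewer.find_in(n,l)[:2]; o=viewer.outline_of(n,l)[:1]
        s=[(round(x["p"],2),world(c,x["position"]).round(3)) for x in f]
        if o:
            m=o[0]["region"]&ok; Q=W[m]; 
            if len(Q)>5:
                r=cv2.minAreaRect(Q[:,:2].astype(np.float32)); s+=["rect",np.round(r[0],3),np.round(r[1],3),round(r[2],1),"z",np.percentile(Q[:,2],[5,50,95]).round(3),round(o[0]["p"],2)]
        print(l,*s)
print(current_time(),current_tool_rot())
E
```

```text
top campos [0.40350484 0.01625422 1.14157478]
guard_grip (0.6, array([ 0.565, -0.065,  0.103])) rect [ 0.564 -0.066] [0.31  0.062] 3.5 z [0.094 0.101 0.133] 0.73
guard (0.78, array([ 0.568, -0.062,  0.101])) rect [ 0.576 -0.072] [0.349 0.076] 3.6 z [0.013 0.101 0.132] 0.8
fence (0.89, array([0.68 , 0.109, 0.067])) rect [0.805 0.08 ] [1.206 0.318] 9.9 z [0.022 0.066 0.07 ] 0.93
stick_center (0.96, array([ 0.484, -0.24 ,  0.021])) rect [ 0.502 -0.245] [0.319 0.046] 7.5 z [0.01  0.017 0.021] 0.77
tape (0.64, array([ 0.769, -0.065,  0.062])) rect [ 0.781 -0.065] [0.036 0.07 ] 79.6 z [0.026 0.062 0.071] 0.92
offcut (0.91, array([0.446, 0.308, 0.022])) rect [0.442 0.306] [0.096 0.059] 81.5 z [0.018 0.022 0.025] 0.88
square (0.97, array([ 0.614, -0.508,  0.013])) rect [ 0.637 -0.49 ] [0.086 0.099] 76.1 z [0.01  0.015 0.021] 0.57
side campos [-0.15448239 -0.8269435   1.28372744]
guard_grip (0.73, array([ 0.565, -0.092,  0.101])) rect [ 0.556 -0.041] [0.323 0.13 ] 4.3 z [0.019 0.097 0.116] 0.95
guard (0.55, array([ 0.56 , -0.097,  0.102])) (0.19, array([ 0.606, -0.513,  0.016])) rect [ 0.594 -0.041] [0.4   0.125] 4.3 z [0.019 0.096 0.116] 0.95
fence (0.8, array([0.576, 0.093, 0.054])) rect [1.019 0.312] [1.682 0.485] 29.8 z [0.005 0.051 0.069] 0.69
stick_center (0.72, array([ 0.476, -0.252,  0.018])) rect [ 0.507 -0.243] [0.332 0.051] 7.7 z [0.003 0.016 0.022] 0.78
tape (0.89, array([ 0.772, -0.082,  0.05 ])) rect [ 0.781 -0.071] [0.146 0.045] 2.0 z [0.009 0.05  0.07 ] 0.76
offcut (0.38, array([ 0.565, -0.09 ,  0.103])) rect [0.445 0.308] [0.124 0.068] 76.3 z [0.005 0.02  0.025] 0.71
square (0.76, array([ 0.607, -0.512,  0.015])) rect [ 0.64  -0.497] [0.085 0.11 ] 76.4 z [0.006 0.014 0.022] 0.82
1.5 [ 8.49094036e-01  5.28241721e-01 -2.26396514e-05  3.80240817e-05]
```

View pics/top0.png

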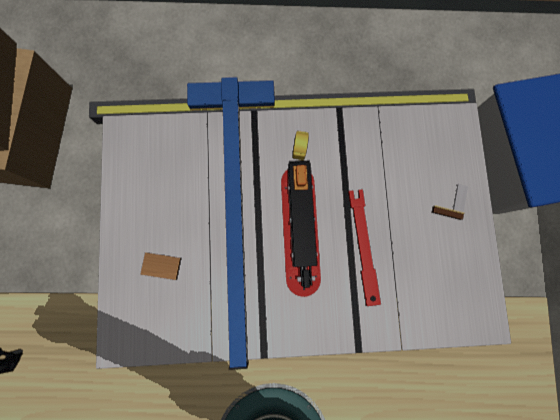

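View pics/side0.png

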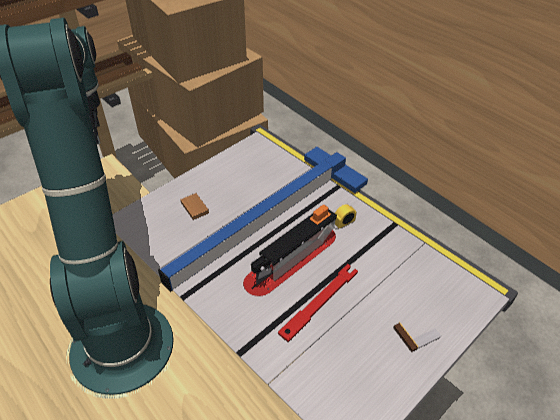

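The top view shows the guard with its orange grip at (300,176), the fence down the (233,200) line, the stick from (357,192) with the notch far end to (373,300), and the tape just past the nose at (301,145). The side view agrees. Next I'll fit the precise axes.

Run:
```python
from h import *
from scipy.spatial.transform import Rotation as R
c=dict(np.load("top0.npz")); W,ok=cloud(c); B,G,Rr=[c["frame"][...,i].astype(int) for i in range(3)]
def rep(n,m):
    Q=W[m]; r=cv2.minAreaRect(Q[:,:2].astype(np.float32)); 
    v=cv2.fitLine(Q[:,:2].astype(np.float32),cv2.DIST_HUBER,0,.001,.001).ravel()
    yaw=np.arctan2(v[1],v[0]); yaw=(yaw+np.pi/2)%np.pi-np.pi/2
    print(n,m.sum(),"mean",Q.mean(0).round(4),"rect",np.round(r[0],4),np.round(r[1],4),"yaw",yaw.round(4),"lo",Q.min(0).round(3),"hi",Q.max(0).round(3)); return Q,yaw
X,Y,Z=W[...,0],W[...,1],W[...,2]
rep("fence",ok&(B>Rr+40)&(Z>.055)&(Z<.08)&(X>.2)&(X<.90)&(abs(Y-.1)<.08))
rep("fence_all",ok&(B>Rr+40)&(Z>.055)&(Z<.08)&(X>.2)&(X<1.1)&(abs(Y-.1)<.08))
rep("grip",ok&(Rr>B+60)&(Z>.12)&(Z<.15)&(abs(Y+.06)<.05)&(X>.6)&(X<.74))
rep("black",ok&(Z>.09)&(Z<.112)&(Rr<70)&(abs(Y+.06)<.06)&(X>.45)&(X<.72))
Q,yaw=rep("stick",ok&(Rr>B+60)&(Rr>G+60)&(Z<.04)&(Y<-.17)&(Y>-.33)&(X>.3)&(X<.7))
d=np.array([np.cos(yaw),np.sin(yaw)]); n=np.array([-d[1],d[0]]); s=Q[:,:2]@d; t=Q[:,:2]@n
for a in np.arange(s.min(),s.max(),.015):
    k=(s>=a)&(s<a+.015); print(round(a-s.min(),3),(d*(a+.0075)+n*(t[k].max()+t[k].min())/2).round(4),"w",round(np.ptp(t[k])*1000),"z",np.median(Q[k,2]).round(4))
rep("tape",ok&(Rr>B+60)&(Z>.05)&(X>.735)&(X<.85)&(abs(Y+.06)<.06))
```

```text
fence 4191 mean [0.5299 0.11   0.0669] rect [0.5503 0.1119] [0.7028 0.0421] yaw 0.0616 lo [0.2   0.069 0.059] hi [0.9   0.154 0.074]
fence_all 4528 mean [0.5597 0.1118 0.0668] rect [0.5814 0.1147] [0.7653 0.0457] yaw 0.0616 lo [0.2   0.069 0.059] hi [0.964 0.159 0.074]
grip 188 mean [ 0.6688 -0.0598  0.1337] rect [ 0.6694 -0.0599] [0.0495 0.0241] yaw 0.0801 lo [ 0.645 -0.073  0.122] hi [ 0.694 -0.047  0.139]
black 2011 mean [ 0.5646 -0.0654  0.1004] rect [ 0.5827 -0.0653] [0.2691 0.06  ] yaw 0.0675 lo [ 0.45  -0.101  0.09 ] hi [ 0.718 -0.029  0.107]
stick 1335 mean [ 0.4911 -0.2431  0.0177] rect [ 0.5006 -0.242 ] [0.314  0.0389] yaw 0.1319 lo [ 0.344 -0.281  0.01 ] hi [ 0.657 -0.203  0.025]
0.0 [ 0.3525 -0.262 ] w 39 z 0.0182
0.015 [ 0.3673 -0.26  ] w 37 z 0.0172
0.03 [ 0.3822 -0.2577] w 37 z 0.0172
0.045 [ 0.3971 -0.256 ] w 37 z 0.018
0.06 [ 0.4119 -0.2535] w 37 z 0.0177
0.075 [ 0.4267 -0.2516] w 38 z 0.0183
0.09 [ 0.4417 -0.2499] w 33 z 0.0172
0.105 [ 0.4565 -0.2479] w 29 z 0.0176
0.12 [ 0.4714 -0.2458] w 28 z 0.0177
0.135 [ 0.4863 -0.2441] w 29 z 0.0172
0.15 [ 0.5012 -0.2423] w 29 z 0.0176
0.165 [ 0.516 -0.24 ] w 28 z 0.0176
0.18 [ 0.5309 -0.2384] w 28 z 0.0175
0.195 [ 0.5457 -0.236 ] w 28 z 0.0179
0.21 [ 0.5607 -0.2344] w 30 z 0.0179
0.225 [ 0.5754 -0.2317] w 29 z 0.0181
0.24 [ 0.5904 -0.2305] w 29 z 0.0172
0.255 [ 0.605  -0.2267] w 31 z 0.018
0.27 [ 0.6201 -0.2264] w 38 z 0.018
0.285 [ 0.635  -0.2244] w 38 z 0.0176
0.3 [ 0.6498 -0.2219] w 38 z 0.0181
tape 264 mean [ 0.7771 -0.0642  0.064 ] rect [ 0.7809 -0.0651] [0.0341 0.0663] yaw -0.1224 lo [ 0.748 -0.082  0.05 ] hi [ 0.815 -0.046  0.074]
```

```bash
cat >> h.py <<'E'
from scipy.spatial.transform import Rotation as R
SY=0.0635; HIN=np.array([0.4115,-0.0764,0.088])
def down(yaw,tilt=0.):   # jaws across yaw; tilt raises the tool with the guard
    x=np.array([-np.sin(yaw),np.cos(yaw),0]); f=np.array([np.cos(yaw),np.sin(yaw),0])
    z=np.array([0,0,-1])*np.cos(tilt)+f*np.sin(tilt)
    return R.from_matrix(np.c_[x,np.cross(z,x),z]).as_quat()
def grip(th,tilt,d,r=0.2585,h=0.030):  # TCP pose; d = TCP beyond grip centre along tool
    f=np.array([np.cos(SY),np.sin(SY),0]); u=np.array([0,0,1.])
    c=HIN+f*(r*np.cos(th)-h*np.sin(th))+u*(r*np.sin(th)+h*np.cos(th))
    return c+d*(np.array([0,0,-1])*np.cos(tilt)+f*np.sin(tilt)), down(SY,tilt)
E
python3 - <<'E'
from h import *
def t(n,p,q):
    s=planner.ik(list(p),list(q)); print(n,np.round(p,3),None if s is None else np.round(s,2))
t("above",[.495,-.243,.22],down(.132)); t("pick",[.495,-.243,.005],down(.132))
for x in(.5,.55): t("place",[x,.11+.0616*(x-.53),.07],down(.0616))
t("grip",*grip(0,0,-.1));t("grip",*grip(0,0,.011))
for th in (.2,.4,.6,.8):
  for k in (1,.75,.5): t((th,k),*grip(th,th*k,.011))
E
```

```text
above [ 0.495 -0.243  0.22 ] [-0.27  0.4   0.84  1.83 -0.34  1.06  2.41]
pick [ 0.495 -0.243  0.005] [ 0.13  0.64  0.34  1.95 -0.35  0.62  2.4 ]
place [0.5   0.108 0.07 ] [-0.4   0.45  0.15  2.02 -0.1   0.68  1.45]
place [0.55  0.111 0.07 ] [-0.36  0.51  0.14  1.9  -0.1   0.73  1.46]
grip [ 0.669 -0.06   0.218] [-0.19  0.53  0.35  1.51 -0.19  1.14  1.82]
grip [ 0.669 -0.06   0.107] [-0.13  0.64  0.25  1.59 -0.19  0.93  1.82]
(0.2, 1) [ 0.661 -0.061  0.158] [-0.2   0.48  0.34  1.75 -0.27  0.75  1.9 ]
(0.2, 0.75) [ 0.66  -0.061  0.158] [-0.19  0.5   0.33  1.71 -0.25  0.82  1.88]
(0.2, 0.5) [ 0.659 -0.061  0.158] [-0.19  0.52  0.32  1.67 -0.23  0.88  1.86]
(0.4, 1) [ 0.642 -0.062  0.206] [-0.36  0.33  0.53  1.92 -0.43  0.57  2.07]
(0.4, 0.75) [ 0.641 -0.062  0.206] [-0.33  0.36  0.49  1.85 -0.34  0.7   1.98]
(0.4, 0.5) [ 0.64  -0.062  0.206] [-0.28  0.4   0.44  1.77 -0.27  0.83  1.91]
(0.6, 1) [ 0.614 -0.064  0.25 ] [-0.52  0.16  0.68  2.09 -0.58  0.38  2.24]
(0.6, 0.75) [ 0.612 -0.064  0.249] [-0.54  0.22  0.71  1.99 -0.42  0.58  2.07]
(0.6, 0.5) [ 0.611 -0.064  0.248] [-0.45  0.27  0.62  1.88 -0.31  0.77  1.96]
(0.8, 1) [ 0.578 -0.066  0.287] None
(0.8, 0.75) [ 0.576 -0.066  0.285] [-1.08 -0.01  1.21  2.14 -0.25  0.43  1.97]
(0.8, 0.5) [ 0.574 -0.066  0.284] [-0.66  0.1   0.81  1.99 -0.24  0.7   1.92]
```

Run:
```python
from h import *
q=down(.132)
ctrl.movep([.495,-.243,.22],q)
ctrl.set_gripper(0.65)
ctrl.move_straight([.495,-.243,.06],feed=.2)
print(ctrl.move_straight([.495,-.243,.0055],feed=.06,contact_N=8), current_eef_pos())
ctrl.set_gripper(0); print("op",current_opening(),current_ft_force())
ctrl.move_straight([.495,-.243,.04],feed=.1); 
ctrl.move_straight([.495,-.243,.23],feed=.2)
print("op",current_opening(),current_ft_force(),current_time(),current_q())
c=viewer.camera("side"); cv2.imwrite("pics/s1.png",cv2.resize(c["frame"][100:380,180:460],(560,560)))
```

```text
False [ 0.49520046 -0.24313259  0.00581881]
op 0.332169766545681 [-2.87226405  1.28509701  8.41385079]
op 0.33301029593972 [-0.10878981  0.17179167 -1.44425687] 8.8083 [-0.2749499   0.3871398   0.85407873  1.82326252 -0.32793734  1.08124508
  2.40274769]
```

View pics/s1.png

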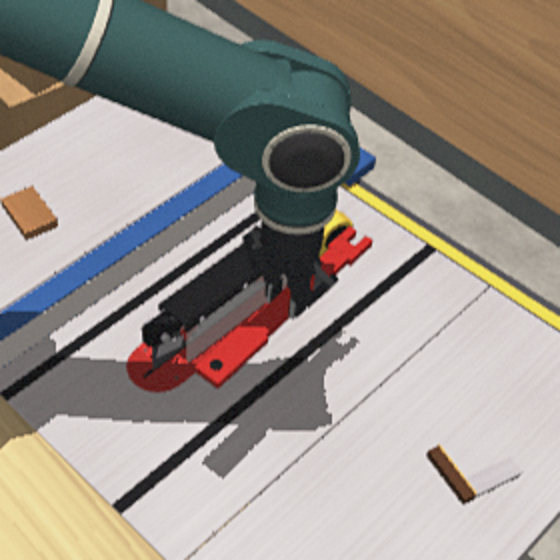

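Run:
```python
from h import *
x=.52; y=.11+.0616*(x-.53); q=down(.0616)
ctrl.movep([x,y,.23],q)
ctrl.move_straight([x,y,.09],feed=.2)
print(current_eef_pos())
c=viewer.camera("top")
print(ctrl.move_straight([x,y,.066],feed=.03,contact_N=5), current_eef_pos(),current_ft_force())
ctrl.set_gripper(0.6); ctrl.sleep(.2)
ctrl.move_straight([x,y,.25],feed=.2)
print(current_opening(),current_time())
ctrl.movep(*grip(0,-.3,-.12))
c=viewer.camera("top"); cv2.imwrite("pics/t2.png",c["frame"]); W,ok=cloud(c)
o=viewer.outline_of("top","stick_center"); Q=W[o[0]["region"]&ok]; print(o[0]["p"],len(Q))
print(cv2.minAreaRect(Q[:,:2].astype(np.float32)),np.percentile(Q[:,2],[5,50,95]))
B,G,Rr=[c["frame"][...,i].astype(int) for i in range(3)]
Q=W[ok&(Rr>B+60)&(Rr>G+60)&(W[...,2]>.07)&(abs(W[...,1]-.11)<.06)]
print(len(Q),cv2.minAreaRect(Q[:,:2].astype(np.float32)),np.percentile(Q[:,2],[5,50,95]),Q.mean(0))
print(current_time(),current_eef_pos())
c=viewer.camera("side"); cv2.imwrite("pics/s2.png",c["frame"])
```

```text
[0.52067564 0.10901384 0.09093928]
True [0.51988902 0.10943907 0.070126  ] [-2.46821112 -0.33629675 10.85147949]
0.6008322865536985 13.325
0.56 63
((0.42509448528289795, 0.09022101759910583), (0.013668213039636612, 0.03240693733096123), 87.50472259521484) [0.07252165 0.08165289 0.08409018]
52 ((0.42368045449256897, 0.09187320619821548), (0.044765595346689224, 0.010314875282347202), 1.6014751195907593) [0.07918019 0.08181493 0.08463141] [0.42308282 0.08992318 0.08191096]
14.4167 [ 0.70488301 -0.05599913  0.23359806]
```

View pics/s2.png

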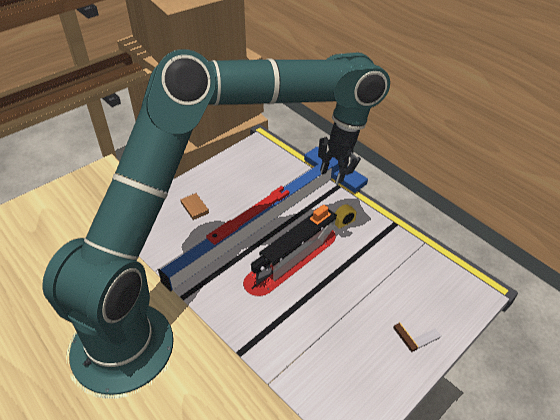

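View pics/t2.png

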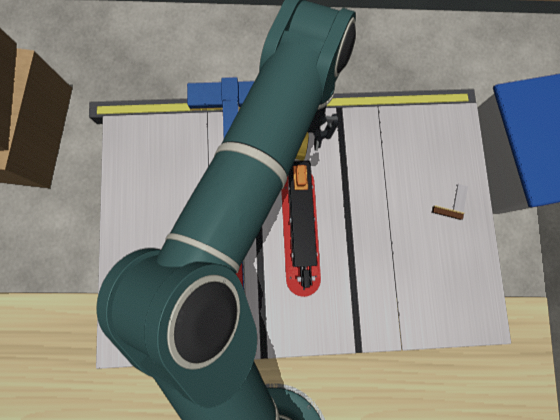

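The stick lies on the fence in the side view, from (212,237) to (288,190). In the top view the arm hides it. I'll check it with the side camera's range.

Run:
```python
from h import *
c=viewer.camera("side"); W,ok=cloud(c); B,G,Rr=[c["frame"][...,i].astype(int) for i in range(3)]
Z=W[...,2]; near=ok&(abs(W[...,1]-.11-.0616*(W[...,0]-.53))<.05)
S=W[near&(Rr>B+60)&(Rr>G+60)&(Z>.078)&(Z<.09)]
F=W[near&(B>Rr+40)&(Z>.06)&(Z<.074)&(W[...,0]<.9)]
f=np.array([np.cos(.0616),np.sin(.0616)]);n=np.array([-f[1],f[0]])
for m,Q in(("stick",S),("fence",F)):
    r=cv2.minAreaRect(Q[:,:2].astype(np.float32)); print(m,len(Q),r,np.percentile(Q[:,2],[5,50,95]).round(4)); t=Q[:,:2]@n; print(np.percentile(t,[1,50,99]).round(4),[0.11*n[1]+.53*n[0]])
v=cv2.fitLine(S[:,:2].astype(np.float32),cv2.DIST_HUBER,0,.001,.001).ravel();print("stick yaw",v[1]/v[0])
G_=W[ok&(Rr>B+60)&(Rr>G+30)&(Z>.125)&(Z<.15)&(abs(W[...,1]+.06)<.05)&(abs(W[...,0]-.67)<.05)]
print("grip",cv2.minAreaRect(G_[:,:2].astype(np.float32)),np.median(G_[:,2]))
for n_ in ((0,-.3,.011),(.4,.1,.011),(.785,.485,.011)): print(np.round(planner.ik(*map(list,grip(*n_))),2))
```

```text
stick 682 ((0.5267122983932495, 0.10326351970434189), (0.31998780369758606, 0.04434506967663765), 3.54227614402771) [0.0785 0.0814 0.0855]
[0.0514 0.0705 0.0913] [np.float64(0.07716400873439377)]
fence 1119 ((0.5497057437896729, 0.10561893880367279), (0.699914276599884, 0.046152081340551376), 3.3747451305389404) [0.0616 0.0659 0.0704]
[0.0503 0.0699 0.0933] [np.float64(0.07716400873439377)]
stick yaw 0.06256337
grip ((0.6695389747619629, -0.06573732942342758), (0.050549715757369995, 0.028005139902234077), 5.602726936340332) 0.1325350010851976
[-0.44  0.96  0.85  1.34 -0.57  1.42  2.08]
[-0.62  0.59  0.95  1.7  -0.59  1.04  2.15]
[-1.    0.11  1.18  2.05 -0.38  0.6   2.06]
```

Run:
```python
from h import *
p,q=grip(0,-.3,.011)
print(ctrl.move_straight(p,q,feed=.1,contact_N=8),current_eef_pos(),p)
ctrl.set_gripper(0); print("op",current_opening(),current_ft_force())
for th in np.arange(.1,.5,.1):
    ctrl.move_straight(*grip(th,th-.3,.011),feed=.08)
    print(round(th,2),current_opening(),current_ft_force().round(1),current_ft_torque().round(2),current_time())
c=viewer.camera("side"); cv2.imwrite("pics/s3.png",c["frame"]); print(current_q().round(2))
```

```text
False [ 0.66660748 -0.06030117  0.1080469 ] [ 0.66623484 -0.06020256  0.1074913 ]
op 0.2670830511778864 [ 2.96430754 -6.20937211  2.42196314]
0.1 0.2730080363478438 [  6.1 -10.5  -2.9] [-1.71 -1.5   0.34] 16.8
0.2 0.27246670929568567 [  5.6 -10.5  -3.4] [-1.94 -1.34  0.16] 17.2667
0.3 0.26995175199107846 [  5.6 -11.5  -3.6] [-2.13 -1.09  0.02] 17.7333
0.4 0.2714140378886922 [  4.2 -13.1  -2.6] [-2.25 -0.84 -0.26] 18.2
[-0.62  0.6   0.97  1.7  -0.6   1.05  2.16]
```

View pics/s3.png

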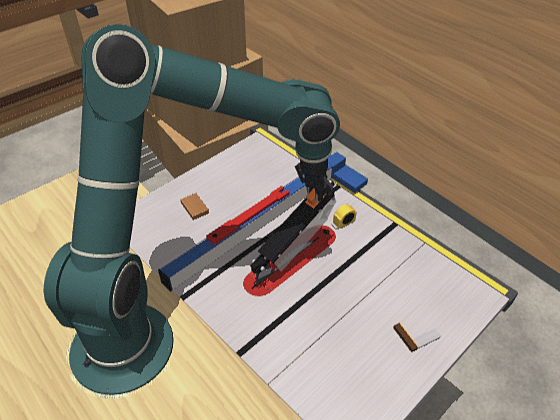

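The guard is rising in the grip at about (315,200), and the bystanders and stick are undisturbed. I'll continue to 45° and ease off the sideways load.

Run:
```python
from h import *
for i,th in enumerate((.5,.6,.7,.785)):
    p,q=grip(th,th-.3,.011); p[1]-=.0006*(i+1)
    ctrl.move_straight(p,q,feed=.08)
    print(round(th,2),current_opening(),current_ft_force().round(1),current_ft_torque().round(2),current_time())
ctrl.sleep(.5); print("tcp err",current_eef_pos()-p,current_q().round(2),np.abs(current_dq()).max())
for n in("side","top"):
    c=viewer.camera(n); cv2.imwrite(f"pics/{n}4.png",c["frame"]); np.savez(f"{n}4.npz",**c); W,ok=cloud(c)
    for l in("guard","stick_center","tape","offcut","square"):
        f=viewer.find_in(n,l)[:1]; print(n,l,[(round(x["p"],2),world(c,x["position"]).round(3)) for x in f])
    o=viewer.outline_of(n,"guard")[:1]
    if o: np.save(f"g_{n}.npy",o[0]["region"])
    # black top plate plane: points near guard, dark
    X,Z=W[...,0],W[...,2]; m=ok&(abs(W[...,1]+.065)<.03)&(X>.43)&(X<.57)&(Z>.1)&(Z<.28)&(c["frame"].max(-1)<70)
    if o: m&=o[0]["region"]
    if m.sum()>20:
        v=cv2.fitLine(np.c_[X[m],Z[m]].astype(np.float32),cv2.DIST_HUBER,0,.001,.001).ravel(); print(n,"angle",m.sum(),np.arctan2(v[1],v[0]),v)
```

```text
0.5 0.2699536896631012 [  4.8 -10.3  -3.5] [-1.96 -0.55 -0.48] 18.7167
0.6 0.26729288431388826 [ 2.7 -6.8 -3.8] [-1.39 -0.23 -0.6 ] 19.1833
0.7 0.26601851526427095 [ 2.7 -2.1 -3.7] [-0.37  0.18 -0.32] 19.65
0.79 0.2707390169828465 [ 2.1  5.6 -3.8] [0.94 0.44 0.25] 20.075
tcp err [ 0.00042196  0.0011889  -0.0003726 ] [-0.99  0.12  1.19  2.05 -0.39  0.6   2.07] 0.001381092654973806
side guard [(0.68, array([ 0.531, -0.097,  0.193]))]
side stick_center [(0.65, array([0.505, 0.099, 0.084]))]
side tape [(0.55, array([ 0.768, -0.08 ,  0.046]))]
side offcut [(0.68, array([0.442, 0.293, 0.023]))]
side square [(0.61, array([ 0.609, -0.514,  0.016]))]
side angle 988 0.7895269 [0.7041813  0.7100202  0.49995035 0.1919092 ]
top guard [(0.98, array([ 0.606, -0.061,  0.302]))]
top stick_center []
top tape [(0.66, array([ 0.767, -0.063,  0.062]))]
top offcut [(0.58, array([0.44 , 0.307, 0.022]))]
top square [(0.59, array([ 0.615, -0.509,  0.013]))]
```

View pics/side4.png

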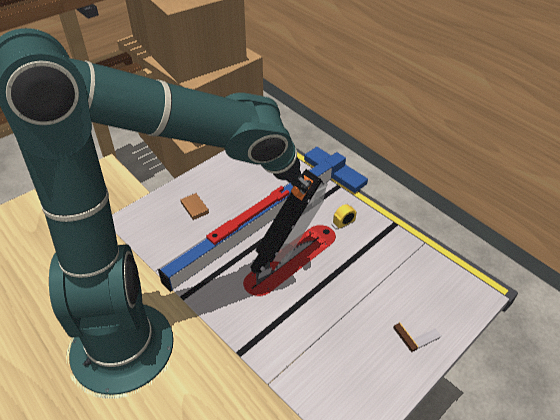

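The guard measures 0.79 rad, held in the gripper at (308,186). The stick is still on the fence and the bystanders haven't moved, so I'm handing in.

Run:
```python
from h import *
ctrl.job_done(); print(current_time(),current_opening())
```

```text
the job is handed in; nothing more can be done
the job is handed in; nothing more can be done
```

The job is handed in at about 21 s of the 54 s allowed. The push stick lies along the top of the rip fence, released, and the gripper is holding the guard up at 45°.

- **Stick:** The last full side-camera measurement was taken just after I let go of it. Its yaw was 0.063 rad against about 0.06 rad for the fence, its mid-line was about 1 mm off the fence's, and its top was at z = 0.081 m, as it should be lying flat. After the guard was raised I only saw it unmoved in the side picture and in one detection, because the arm hid it from the top camera.
- **Guard:** The angle fitted to the side camera's range image was 0.790 rad, against the 0.785 target. The gripper opening was steady at 0.27 on the 24 mm grip, the arm was still, and the wrist force was about 7 N.
- **Tape measure, offcut and try square:** The top camera found all three within about 6 mm of their first detections. The side camera agreed for the tape and square; its first offcut detection was a false one on the guard.
- **Disagreements:** The side camera placed both fence and stick about 6 mm further to the robot's right than the top camera did. I therefore compared the two within the same picture. There was also a sideways load of up to 13 N while lifting, which I reduced by shifting the grip about 2 mm.

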